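Shake the fuel-mix bottle on the press-down mixer

TASK

Pick up the red fuel-mix bottle and press its base squarely onto the leaning mixer's sprung pad until the pad is fully down, gently on the stop, and keep it down for about two seconds. Then stand the bottle upright in the aluminium drip pan, setting it down on the pan's floor while still holding it rather than dropping it, and let go. Leave everything else where it is.

Things in the scene. Friction and masses are not known exactly. Their poses are not given: they have to be found in the camera images.
- bottle: The red fuel-mix bottle: closed, rigid, round, 0.3 to 0.55 kg, 160 mm tall. Body 62 mm diameter up to 92 mm, cone shoulder to 36 mm diameter at 113 mm, straight black cap 40 mm diameter from 122 mm to the top. Blank white band round the body. Starts upright on the bench. Origin: centre of its underside, z up along its axis.
- mixer: The bottle mixer, bolted to the bench: a green box base 170 (x) by 150 (y) by 44 mm tall, with a short steel column on it that carries a grey drum-shaped head 100 mm in diameter. Head and pad lean 25 degrees from vertical towards the mixer's own -x side (roughly towards the robot). Origin: centre of the base's underside, z up.
- pad_axis (a point): Frame on the mixer's base; its z is the pressing axis, leaning 25 degrees, pointing up out of the pad. Origin: where the centre of the released pad's top face would be with the head lowest. The head is clamped at an unmeasured height: the true pad centre is 0 to 40 mm straight above (world z). Pad: flat yellow disc, dark rubber face, 76 mm diameter, 10 mm thick, 20 mm off the drum.
- pad (a joint): How far the sprung pad is pushed in along its axis (m): 0 released, 0.018 fully down on its stop. The spring needs about 3 N to start moving and about 10 N fully down; it returns by itself. The stop sits on a stiff rubber mount (about 9 N per mm); more than 35 N on the pad breaks the mixer.
- pan: Shallow aluminium drip pan, fixed, 160 by 160 mm, rim 12 mm high and 5 mm thick, inner floor 5 mm above the bench. Origin: centre of its underside, x and y along its sides.
- bottle_green: Bystander: bottle of the same shape and size as the red one, green body. Leave it alone. Origin: centre of its underside.
- bottle_white: Bystander: the same bottle in white. Leave it alone. Origin: centre of its underside.
- tin: Bystander: blue tin, 80 mm diameter, 90 mm tall, standing at the far side. Origin: centre of its underside.
- wrench: Bystander: steel wrench 180 mm long lying flat on the left.
- file: Bystander: file with wooden handle, 190 mm long, lying flat on the right.
- sprocket: Bystander: dark steel clutch sprocket, disc 80 mm diameter with a hub, 28 mm tall, lying flat.
- log_slice: Bystander: slice of a log, 100 mm diameter, 30 mm thick, lying flat.
Things that resemble listed ones, but are neither listed nor needed, are in the scene too. What is meant by the bottle is not yellow, and is the larger of those in its own colour. Of the things shaped like the pan, the aluminium one is meant.

How it is judged:
By the outcome, as a careful person would: the job done as asked, in the order asked, and still so for the second after the job is handed in, with the robot touching nothing.
It also fails if it takes over 59 s, if anything falls off the work surface, if the arm or the gripper's body presses on something with over 40 N, if the wrist force passes 120 N, or if a joint passes its speed limit or range.

ROBOT

A 7-joint arm with a two-finger parallel gripper is mounted at the origin on the work surface. World frame = base frame: x ahead of the robot, y to its left, z up, the work surface at z = 0. Lengths are in mm, angles in rad, forces in N, time in s.
With the tool pointing down it reaches from about 425 to 875 mm from the base axis. Payload 8.4 kg.
Tool frame: the origin (TCP) lies on the centre line of the jaws, within the pads' length; the fingertips stand 11 mm ahead of it and the grasp point (between the pads) lies 8 mm behind it (ctrl.tcp_to_tips is the distance from the TCP to the fingertips, in mm); z points along the fingers, y is the direction in which the jaws open and shut (so a half turn about z gives the same grasp; the last joint's range is limited). The gripper opens to 85 mm and grips with 20 to 120 N. Pads are 22 mm wide; open, the fingers measure 114 mm over their backs; the gripper's body (76 mm by 85 mm) begins 54 mm behind the grasp point. The pads swing forward as they close: fully open they stand 13 mm farther back than shut.
Start: joints at [-1.217, 0.333, 0.04, 1.465, -0.013, 1.343, -0.059], TCP at [284.362, 584.467, 212.908] pointing down, gripper open.
Joint ranges: [-2.58, 2.58], [-0.38, 2.09], [-1.3, 1.39], [0.25, 2.4], [-1.5, 4.64], [0.08, 2.09], [-2.65, 2.65]. Speed limits (rad/s): [2.22, 2.22, 2.79, 2.79, 3.14, 3.14, 3.14].

INTERFACE

Orientations are given as a unit quaternion [x, y, z, w].
In Python, from bench import ctrl gives the robot as it stands. The module is installed in compiled form; this text tells all that it offers. Calls block until the motion is done:
- ctrl.move_to(position, orientation): joint-space move of the TCP to a pose.
- ctrl.move_l(position, max_speed=150, ori=None): straight line of the TCP; ori=None keeps the orientation; max_speed is the mean speed in mm/s.
- ctrl.move_j(angles): joint-space move.
- ctrl.grip(opening): finger opening in mm; the grip force is fixed at half the most; returns when the fingers have stopped.
- ctrl.sleep(seconds).
- ctrl.inverse_kinematics(position, orientation): joint angles nearest the present ones, or None.
- ctrl.get_image(name): name is "scene" or "top" or "wrist"; returns a dict with "image" (420x560x3 uint8, red, green, blue), "range_z" (420x560 float32, mm along the optical axis (not along the pixel's ray), 0 where there is no reading), "fx", "fy", "cx", "cy" (pixels), "position" and "rotation" of the camera in the world; the wrist camera has in their place "tool_from_camera" (4x4, takes a point from camera to tool coordinates, whose origin is the TCP and whose axes are the flange's). Camera axes: x right, y down, z forward; pixel columns grow to the right and rows downward; lengths in mm; the calibration is good to about 2 mm. A picture is of the moment at which its call begins: read the wrist's pose just before it.
A pose or a line that the arm cannot do raises ctrl.MotionError and nothing moves.
- ctrl.finish_job(): hands the job in, once; it reports no verdict.
Readings, each from a call of its own:
- ctrl.current_t(): time.
- ctrl.current_qpos(): joint angles.
- ctrl.current_qvel(): joint speeds.
- ctrl.current_joint_efforts(): joint torques, N m.
- ctrl.current_tcp_pos(): TCP position.
- ctrl.current_orientation(): TCP orientation.
- ctrl.current_force(): force on the tool from outside, world axes, zero at the start.
- ctrl.current_moment(): the same for the moment, N m.
- ctrl.current_grip_width(): finger opening in mm.
Only numpy, scipy, OpenCV 4.12 (cv2) and the standard library are available. Lean on these libraries where they do the work, as an engineer would, in place of code of your own. Each camera call takes 0.05 s, during which the arm holds its last target. There are 200 camera calls.

## Working session

There is one attempt and no reset: what is moved stays moved. The work goes in short steps, each a Python script; the robot and the scene stay as the last script left them, time stands still between calls to the robot, and variables do not carry over. Pictures are saved under pics/ and viewed, about 8 in all and at most 12, crops included, and the job is handed in when it is done.

```bash
mkdir -p pics; python3 - <<'E'
from bench import ctrl
import cv2,numpy as np,pickle
for n in ["scene","top"]:
    d=ctrl.get_image(n); pickle.dump(d,open(n+".pkl","wb"))
    cv2.imwrite(f"pics/{n}0.png",d["image"][:,:,::-1])
    print(n,d["fx"],d["fy"],d["cx"],d["cy"],d["position"],np.round(d["rotation"],3).tolist())
print(ctrl.current_t(),ctrl.current_orientation(),ctrl.tcp_to_tips)
E
```

```text
scene 475.04948381815615 475.04948381815615 274.16587939469565 208.69562726399175 [1320.84865452 1035.28504784  922.48082019] [0.273, 0.831, -0.456, -0.166]
top 436.6196671829562 436.6196671829562 278.8122005552588 208.17984239938409 [ 326.33657691   24.39854711 1425.36373029] [0.712, -0.697, 0.064, -0.052]
0.1 [ 2.24478621e-01  9.74478753e-01 -7.05137191e-04 -1.06966213e-04] 11.0
```

View pics/scene0.png

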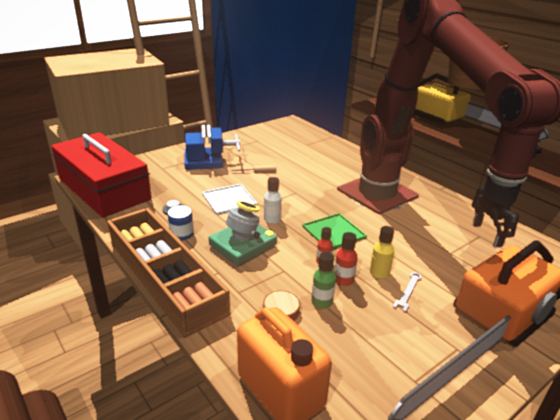

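View pics/top0.png

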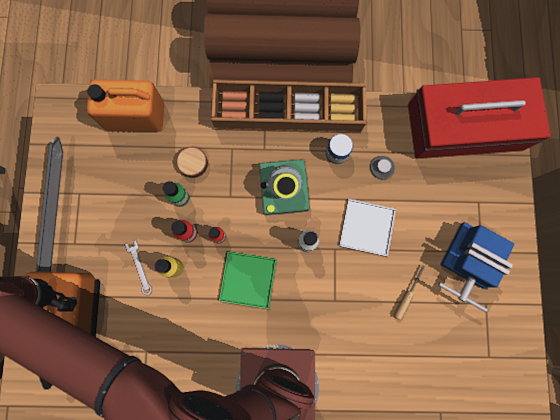

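The top view shows red candidates at (183,231), the larger one with a white band, and (217,235), a smaller one. The others are yellow (169,267), green (175,193) and white (309,240). Pan-shaped things are the green tray at (247,280) and the aluminium pan at (368,227). The mixer is at (284,187). I choose the red at (183,231), seen in the scene view at (346,260), and the aluminium pan.

```bash
cat > h.py <<'E'
import numpy as np,cv2,pickle
from scipy.spatial.transform import Rotation as R
def cloud(d,T=None):
    z=d["range_z"];v,u=np.mgrid[:z.shape[0],:z.shape[1]]
    P=np.stack([(u-d["cx"])/d["fx"]*z,(v-d["cy"])/d["fy"]*z,z],-1)
    if T is not None: return P@T[:3,:3].T+T[:3,3]
    return P@R.from_quat(d["rotation"]).as_matrix().T+d["position"]
def ray(d,u,v,h):
    r=R.from_quat(d["rotation"]).apply([(u-d["cx"])/d["fx"],(v-d["cy"])/d["fy"],1.])
    p=np.array(d["position"]);return p+r*(h-p[2])/r[2]
def hsv(d): return cv2.cvtColor(d["image"],cv2.COLOR_RGB2HSV)
E
python3 - <<'E'
from h import *
t=pickle.load(open("top.pkl","rb"));s=pickle.load(open("scene.pkl","rb"))
for n,d in(("top",t),("scene",s)):
    P=cloud(d);H=hsv(d)
    def rep(name,mask,box):
        m=np.zeros(mask.shape,np.uint8);x0,y0,x1,y1=box;m[y0:y1,x0:x1]=mask[y0:y1,x0:x1]
        k=m.astype(bool)&(d["range_z"]>0)
        p=P[k];print(n,name,k.sum(),"med",np.median(p,0).round(1),"zmax",np.percentile(p[:,2],[2,50,98]).round(1),"xy rng",np.percentile(p[:,:2],[2,98],axis=0).round(0).tolist())
        return m,p
    h,sa,va=H[...,0],H[...,1],H[...,2]
    red=((h<8)|(h>172))&(sa>130)&(va>60); yel=(h>22)&(h<35)&(sa>130)&(va>120); grn=(h>60)&(h<95)&(sa>60)
    if n=="top":
        rep("redbig",red,(160,215,203,250));rep("redsmall",red,(203,220,235,250))
        m,p=rep("pan",(sa<60)&(va>100),(330,190,405,265))
        c=max(cv2.findContours(m,0,2)[0],key=cv2.contourArea);b=cv2.boxPoints(cv2.minAreaRect(c))
        bb=np.array([ray(d,*q,12) for q in b]);print("pan",bb.mean(0).round(1),bb.round(1).tolist())
        m,p=rep("mixer",grn,(245,145,325,230))
        c=cv2.convexHull(np.vstack(cv2.findContours(m,0,2)[0]));b=cv2.boxPoints(cv2.minAreaRect(c))
        bb=np.array([ray(d,*q,44) for q in b]);print("mixer",bb.mean(0).round(1),bb.round(1).tolist())
        m,p=rep("pad",yel,(270,170,303,202))
        # pad face fit: fill ring
        c=max(cv2.findContours(m,0,2)[0],key=cv2.contourArea);f=np.zeros_like(m);cv2.drawContours(f,[c],-1,1,-1)
        print(cv2.fitEllipse(c))
        q=P[cv2.erode(f,np.ones((3,3)))>0];print(len(q),q.mean(0).round(1));
        u,sv,w=np.linalg.svd(q-q.mean(0));print("normal",w[2].round(3),sv/len(q)**.5)
        # cap tops
        for nm,(u0,v0) in dict(red=(182,230),small=(215,234),green=(173,188),yel=(163,265),white=(308,238),tin=(340,145)).items():
            a=P[v0-12:v0+13,u0-12:u0+13].reshape(-1,3);z=np.percentile(a[:,2],98);e=a[a[:,2]>z-8]
            print(nm,z.round(1),e.mean(0).round(1),len(e))
    else:
        rep("redbig",red,(333,232,360,290));rep("redsmall",red,(315,227,334,262))
        m,p=rep("pad",yel,(230,195,265,225))
im=np.hstack([cv2.resize(s["image"][190:320,200:400],None,fx=2.5,fy=2.5,interpolation=2)[:325],cv2.resize(t["image"][150:280,230:340],None,fx=2.5,fy=2.5,interpolation=2)])
cv2.imwrite("pics/crop1.png",im[:,:,::-1])
E
```

```text
top redbig 201 med [462.5 283.9  98.5] zmax [  0.6  98.5 134.6] xy rng [[445.0, 269.0], [510.0, 319.0]]
top redsmall 98 med [456.1 187.9  75.4] zmax [12.9 75.4 96.1] xy rng [[444.0, 177.0], [487.0, 219.0]]
top pan 2375 med [ 505.9 -288.2    5.2] zmax [-1.8  5.2 14. ] xy rng [[425.0, -368.0], [588.0, -208.0]]
pan [ 505.9 -289.3   12. ] [[439.9, -192.5, 12.0], [600.7, -225.0, 12.0], [571.5, -387.6, 12.0], [411.5, -352.2, 12.0]]
top mixer 1301 med [598.4 -15.9  43.2] zmax [36.5 43.2 50.4] xy rng [[544.0, -86.0], [713.0, 64.0]]
mixer [627.7 -11.2  44. ] [[703.2, 72.1, 44.0], [720.9, -76.4, 44.0], [551.8, -93.1, 44.0], [535.0, 52.5, 44.0]]
top pad 221 med [609.5 -10.5 151.9] zmax [134.  151.9 166.8] xy rng [[576.0, -47.0], [639.0, 22.0]]
((285.38226318359375, 185.10125732421875), (23.519189834594727, 24.288122177124023), 67.90235137939453)
382 [606.1 -12.3 158. ]
normal [-0.876 -0.449 -0.174] [94.30051734 16.69759367 16.05438748]
red 162.2 [472.6 297.6 168. ] 142
small 124.2 [460.3 192.9 168.7] 82
green 162.3 [586.6 327.8 177.2] 139
yel 163.0 [361.  333.5 184.6] 151
white 163.9 [447.9 -84.7 188.3] 134
tin 94.6 [ 752.3 -185.9  102.6] 328
scene redbig 454 med [491.9 319.7  85.2] zmax [  1.1  85.2 116.3] xy rng [[463.0, 285.0], [505.0, 335.0]]
scene redsmall 166 med [478.4 214.8  70.5] zmax [10.4 70.5 88.7] xy rng [[459.0, 192.0], [490.0, 229.0]]
scene pad 62 med [624.2  11.9 157.5] zmax [136.7 157.5 164. ] xy rng [[580.0, -20.0], [641.0, 30.0]]
```

View pics/crop1.png

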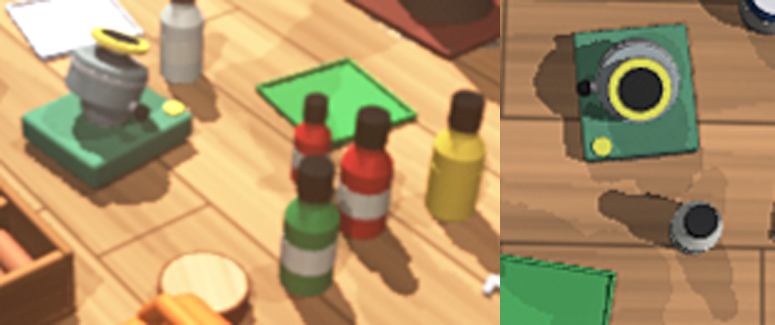

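The crop confirms that the larger banded red bottle is at scene (346,260), with the smaller red one behind it at (325,243). The mixer pad is a yellow ring with a dark face, leaning towards the robot. Next I'll look at the mixer and then the bottle from the wrist.

```bash
cat >> h.py <<'E'
def ori(zdir,ydir):
    z=np.array(zdir,float);z/=np.linalg.norm(z);y=np.array(ydir,float);y-=z*(y@z);y/=np.linalg.norm(y)
    return R.from_matrix(np.stack([np.cross(y,z),y,z],1)).as_quat()
def wrist(ctrl,name):
    T=np.eye(4);T[:3,:3]=R.from_quat(ctrl.current_orientation()).as_matrix();T[:3,3]=ctrl.current_tcp_pos()
    d=ctrl.get_image("wrist");M=T@np.array(d["tool_from_camera"]);d["position"]=M[:3,3];d["rotation"]=R.from_matrix(M[:3,:3]).as_quat()
    pickle.dump(d,open(name+".pkl","wb"));cv2.imwrite(f"pics/{name}.png",d["image"][:,:,::-1]);return d
E
python3 - <<'E'
from h import *
from bench import ctrl
n=np.array([-np.sin(np.radians(25)),-.045,.906])
for nm,pos,z in(("grasp",[480,305,133],[0,0,-1]),("press",np.array([606,-12,160])+133*n,-n),("pan",[506,-289,145],[0,0,-1])):
    for a in range(0,360,45):
        q=ctrl.inverse_kinematics(list(pos),list(ori(z,[np.cos(np.radians(a)),np.sin(np.radians(a)),0])))
        print(nm,a,None if q is None else np.round(q,2))
print(np.round(R.from_quat(ctrl.current_orientation()).as_matrix(),2).tolist())
p=ctrl.current_tcp_pos();ctrl.move_l([p[0],p[1],300],200)
ctrl.move_to([530,-12,400],list(ori([0,0,-1],[0,1,0])))
d=wrist(ctrl,"wmix");print(d["position"],np.round(R.from_quat(d["rotation"]).as_matrix(),2).tolist(),ctrl.current_t(),ctrl.current_qpos())
E
```

```text
grasp 0 [-0.95  0.23  0.36  1.78 -0.09  1.14 -0.57]
grasp 45 [-0.86  0.23  0.25  1.78 -0.06  1.14  0.19]
grasp 90 [-0.78  0.22  0.16  1.78 -0.04  1.14  0.96]
grasp 135 [-0.71  0.23  0.08  1.77 -0.02  1.14  1.73]
grasp 180 [-0.64  0.23 -0.01  1.77  0.    1.15  2.5 ]
grasp 225 [-1.6   0.46  1.23  1.81 -0.46  1.21 -2.59]
grasp 270 [-1.09  0.24  0.52  1.79 -0.13  1.14 -2.1 ]
grasp 315 [-1.02  0.23  0.43  1.79 -0.11  1.14 -1.34]
press 0 [-0.68 -0.31  0.53  2.01  0.21  0.97 -0.23]
press 45 [-0.76 -0.34  0.59  2.01  0.25  0.98  0.58]
press 90 [-0.78 -0.34  0.6   2.01  0.26  0.98  1.32]
press 135 [-0.75 -0.33  0.58  2.01  0.24  0.98  2.06]
press 180 None
press 225 [ 0.63 -0.22 -0.55  1.96 -0.23  0.95 -2.14]
press 270 [-0.51 -0.28  0.4   2.    0.13  0.96 -1.71]
press 315 [-0.55 -0.28  0.43  2.    0.15  0.96 -1.  ]
pan 0 [-0.5   0.5   1.25  1.76 -0.5   1.25  0.87]
pan 45 [-0.32  0.34  0.94  1.76 -0.29  1.19  1.48]
pan 90 [-0.5   0.49  1.23  1.76 -0.48  1.24  2.43]
pan 135 [ 1.3   0.45 -1.09  1.68  0.42  1.27  2.48]
pan 180 [-0.49  0.48  1.22  1.76 -0.48  1.24 -2.29]
pan 225 [-0.49  0.48  1.22  1.76 -0.48  1.24 -1.5 ]
pan 270 [-0.5   0.49  1.24  1.76 -0.49  1.25 -0.71]
pan 315 [-0.49  0.48  1.23  1.76 -0.48  1.24  0.07]
[[-0.9, 0.44, -0.0], [0.44, 0.9, -0.0], [-0.0, -0.0, -1.0]]
[450.19609129 -11.26402833 561.05409664] [[-0.0, 0.95, 0.31], [1.0, 0.0, 0.0], [-0.0, 0.31, -0.95]] 3.0583 [-0.71883049  0.03985952  0.69080612  1.44666807 -0.02535973  1.66458789
  1.54150579]
```

View pics/wmix.png

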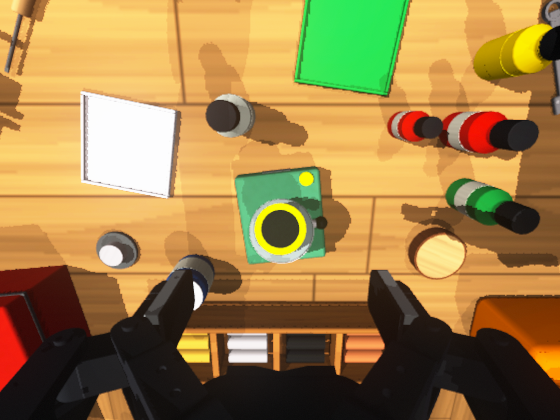

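The wrist view shows the pad as a ring at about (281,229), the mixer base around it, the pan at (130,145), the big red bottle at (480,132), with its cap at (518,135), and the small red one at (412,126). I'll measure all of these.

```bash
cat > meas.py <<'E'
from h import *
d=pickle.load(open("wmix.pkl","rb"));P=cloud(d);H=hsv(d);h,s,v=H[...,0],H[...,1],H[...,2]
def big(mask,box,hull=False):
    m=np.zeros(mask.shape,np.uint8);x0,y0,x1,y1=box;m[y0:y1,x0:x1]=mask[y0:y1,x0:x1]
    cs=cv2.findContours(m,0,1)[0];return cv2.convexHull(np.vstack([c for c in cs if cv2.contourArea(c)>15])) if hull else max(cs,key=cv2.contourArea)
c=big((h>22)&(h<35)&(s>130)&(v>120),(245,195,315,262),True);e=cv2.fitEllipse(c);print("ellipse",e)
f=np.zeros(h.shape,np.uint8);cv2.drawContours(f,[c],-1,1,-1);k=(cv2.erode(f,np.ones((5,5)))>0)&(d["range_z"]>0)
q=P[k];A=np.c_[q[:,:2],np.ones(len(q))];w=np.ones(len(q),bool)
for _ in range(5):
    x=np.linalg.lstsq(A[w],q[w,2],rcond=None)[0];r=q[:,2]-A@x;w=abs(r)<max(2,2*np.median(abs(r)))
n=np.array([-x[0],-x[1],1]);n/=np.linalg.norm(n);print("n",n.round(3),"tilt",np.degrees(np.arccos(n[2])).round(1),"yaw",np.degrees(np.arctan2(-n[1],-n[0])).round(1),w.sum(),len(q),r[w].std())
def onplane(u,v):
    rr=R.from_quat(d["rotation"]).apply([(u-d["cx"])/d["fx"],(v-d["cy"])/d["fy"],1.]);p0=d["position"];pt=np.array([0,0,x[2]])
    return p0+rr*((pt-p0)@n)/(rr@n)
print("pad centre",onplane(*e[0]).round(1))
Q=np.array([onplane(*p[0]) for p in c]);print("diam x-y",np.ptp(Q@np.array([0,1,0])),np.ptp(Q@np.cross([0,1,0],n)))
for nm,m,box,z in(("mixer",(h>60)&(h<95)&(s>60),(225,155,335,270),44),("pan",(s<70)&(v>120),(70,85,185,202),12)):
    c=big(m,box,True);b=np.array([ray(d,*p,z) for p in c[:,0]])
    rect=cv2.minAreaRect(b[:,:2].astype(np.float32));print(nm,rect)
for nm,(x0,y0,x1,y1) in dict(red=(500,115,545,155),small=(415,115,442,140)).items():
    a=P[y0:y1,x0:x1].reshape(-1,3);vv=v[y0:y1,x0:x1].ravel();a=a[(vv<70)&(a[:,2]>90)]
    z=np.median(a[a[:,2]>np.percentile(a[:,2],60)][:,2]);t=a[abs(a[:,2]-z)<5];(cx,cy),rad=cv2.minEnclosingCircle(t[:,:2].astype(np.float32));print(nm,z,len(t),t.mean(0).round(1),(cx,cy),rad)
E
python3 meas.py
```

```text
ellipse ((280.1115417480469, 228.58645629882812), (51.65644454956055, 52.084224700927734), 66.89247131347656)
n [-0.418 -0.046  0.907] tilt 24.9 yaw 6.3 1694 1751 0.8450935088934992
pad centre [606.2 -12.1 151.3]
diam x-y 75.26766941730591 73.85388514294937
mixer ((626.2542724609375, -10.331962585449219), (166.75650024414062, 146.23731994628906), 6.541590690612793)
pan ((504.8936462402344, -285.522216796875), (163.8623504638672, 160.89796447753906), 78.89653015136719)
red 160.76711231369856 800 [473.8 297.6 160.1] (475.02960205078125, 298.72601318359375) 20.62972068786621
small 122.426818689875 380 [465.7 198.2 121.7] (466.2208251953125, 199.2534637451172) 15.144770622253418
```

```bash
python3 - <<'E'
from h import *
from bench import ctrl
o=list(ori([0,0,-1],[1,0,0]))
ctrl.move_to([474.5,298.3,300],o)
d=wrist(ctrl,"wbot");P=cloud(d);v=hsv(d)[...,2]
k=(abs(P[...,2]-161)<5)&(np.hypot(P[...,0]-474,P[...,1]-298)<35)
t=P[k];print(len(t),t.mean(0).round(1),cv2.minEnclosingCircle(t[:,:2].astype(np.float32)))
m=k.astype(np.uint8);c=max(cv2.findContours(m,0,1)[0],key=cv2.contourArea);e=cv2.fitEllipse(c);print(e,ray(d,*e[0],160).round(1))
print(ctrl.current_t(),np.round(ctrl.current_qpos(),2),ctrl.current_force(),ctrl.current_tcp_pos())
E
```

```text
1128 [474.  300.7 160.3] ((474.048583984375, 299.9568176269531), 19.872825622558594)
((280.849853515625, 192.8124237060547), (36.77498245239258, 37.38648986816406), 98.20474243164062) [474.  300.8 160. ]
4.9583 [-1.01  0.11  0.42  1.57 -0.05  1.47 -0.6 ] [-0.21084665  0.29891131 -0.08493962] [474.90008913 297.7572008  300.22077156]
```

View pics/wbot.png

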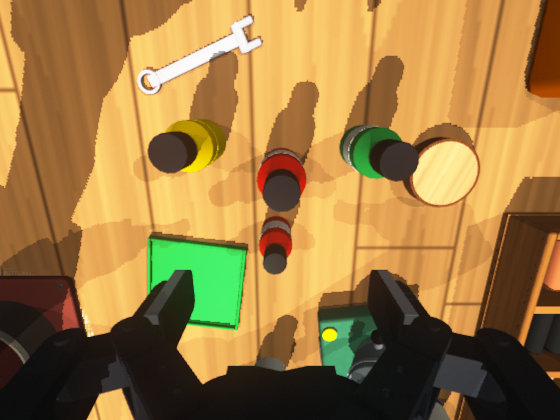

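The cap of the large red bottle is at pixel (281,190), centred between the jaws, and the small one is clear. Now I'll grasp, lift and move over the pad.

```bash
cat >> h.py <<'E'
PAD=np.array([606.2,-12.1,151.3]);yw=np.radians(6.4);ti=np.radians(25)
N=np.array([-np.sin(ti)*np.cos(yw),-np.sin(ti)*np.sin(yw),np.cos(ti)])
OP=list(ori(-N,[np.cos(yw),np.sin(yw),0]))
OD=list(ori([0,0,-1],[1,0,0]))
def st(ctrl,s=""): print(s,"t",round(ctrl.current_t(),2),"p",np.round(ctrl.current_tcp_pos(),1),"F",np.round(ctrl.current_force(),2),"M",np.round(ctrl.current_moment(),2),"w",round(ctrl.current_grip_width(),1))
E
python3 - <<'E'
from h import *
from bench import ctrl
ctrl.grip(65)
ctrl.move_l([474.2,299.8,175],150);ctrl.move_l([474.2,299.8,132],60);st(ctrl,"down")
ctrl.grip(0);st(ctrl,"gripped")
ctrl.move_l([474.2,299.8,136],30);st(ctrl,"lift4")
ctrl.move_l([474.2,299.8,345],200);st(ctrl,"lift")
ctrl.move_to(list(PAD+N*(132+60)+[0,0,20]),OP)
ctrl.sleep(.3);st(ctrl,"over pad");print(np.round(ctrl.current_qpos(),2))
wrist(ctrl,"wpre")
d=ctrl.get_image("scene");pickle.dump(d,open("spre.pkl","wb"))
a=cv2.resize(d["image"][130:290,170:330],None,fx=2.4,fy=2.4,interpolation=2)
w=cv2.imread("pics/wpre.png")
cv2.imwrite("pics/pre.png",np.hstack([a[:,:,::-1],cv2.resize(w,(400,384))]))
E
```

```text
down t 7.15 p [474.4 299.9 132.2] F [ 1.09 -0.45  0.21] M [ 0.01 -0.01  0.02] w 64.9
gripped t 7.52 p [474.8 300.1 132.9] F [ 0.49 -0.34  5.98] M [-0.06  0.1  -0.01] w 37.3
lift4 t 7.8 p [473.7 299.5 135.4] F [-0.57  0.24 -5.23] M [ 0.06  0.04 -0.05] w 36.6
lift t 8.99 p [473.7 299.5 343.6] F [ 0.46  0.27 -5.05] M [-0.04 -0.04  0.01] w 36.8
over pad t 10.53 p [525.8 -20.4 345.1] F [-0.19  0.17 -4.91] M [-0.12  1.13  0.02] w 37.0
[-0.56 -0.36  0.4   1.92  0.17  1.12 -0.08]
```

View pics/pre.png

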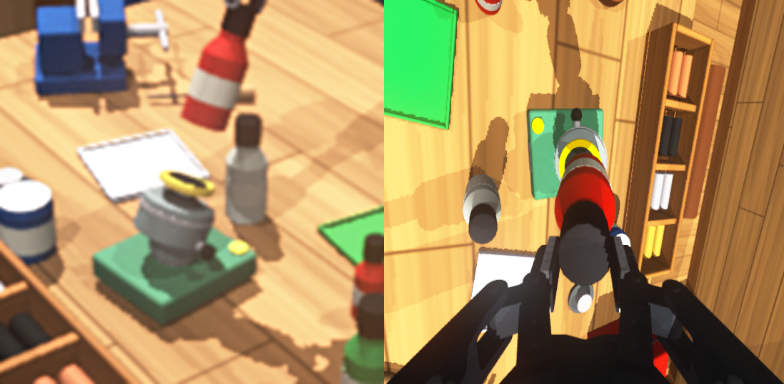

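The bottle is held and tilted over the pad. The 37 mm width is a little under the cap's 40, so I'll check how the bottle sits in the hand by fitting its axis to the range points on the body.

```bash
cat > axis.py <<'E'
from h import *
from scipy.optimize import least_squares
def fit(ds,tcp,n,verbose=True):
    # body points: near expected axis, between 8 and 88 mm above base, in red/white colours
    tcp=np.array(tcp);base=tcp-n*132;out={}
    e1=np.cross([0,1,0],n);e1/=np.linalg.norm(e1);e2=np.cross(n,e1);Bm=np.stack([e1,e2,n],1)
    al=[]
    for nm,d in ds:
        q=(cloud(d)-base)@Bm;k=(d["range_z"]>0)&(np.hypot(q[...,0],q[...,1])<42)&(q[...,2]>10)&(q[...,2]<86)
        al.append((nm,q[k]))
    al.append(("both",np.vstack([a for _,a in al])))
    for nm,q in al:
        if len(q)<80: print(nm,"few",len(q));continue
        f=lambda x:np.hypot(q[:,0]-x[0]-x[2]*q[:,2],q[:,1]-x[1]-x[3]*q[:,2])-31
        r=least_squares(f,[0,0,0,0],loss="soft_l1",f_scale=1.5)
        print(nm,len(q),"base offset e1,e2",r.x[:2].round(1),"tilt deg",np.degrees(r.x[2:]).round(2),"rms",np.median(abs(r.fun)).round(2))
        # lowest extent along axis
        out[nm]=r.x
    return out
E
python3 - <<'E'
from axis import *
from bench import ctrl
t=ctrl.current_tcp_pos();zz=-R.from_quat(ctrl.current_orientation()).as_matrix()[:,2]
print(t,zz.round(4),N.round(4))
dt=ctrl.get_image("top");pickle.dump(dt,open("tpre.pkl","wb"))
ds=[(k,pickle.load(open(f+".pkl","rb"))) for k,f in(("scene","spre"),("wrist","wpre"),("top","tpre"))]
fit(ds,t,zz)
# pad check from the two fixed views
d=pickle.load(open("top.pkl","rb"));print("pad top cam",ray(d,285.4,185.1,151.3).round(1))
w=cv2.imread("pics/wpre.png");cv2.imwrite("pics/wprecrop.png",cv2.resize(w[180:400,130:470],None,fx=2.2,fy=2.2))
E
```

```text
[525.68975217 -20.73251115 345.17369954] [-0.4196 -0.0471  0.9065] [-0.42   -0.0471  0.9063]
scene 514 base offset e1,e2 [-2.5  2.5] tilt deg [-0.48 -0.07] rms 1.54
wrist 1077 base offset e1,e2 [-0.7  0.6] tilt deg [-0.1  -0.14] rms 0.25
top 122 base offset e1,e2 [-0.6  0.1] tilt deg [0.02 0.08] rms 0.31
both 1713 base offset e1,e2 [-1.3  0.8] tilt deg [ 0.15 -0.25] rms 0.4
pad top cam [607.9 -12.5 151.3]
```

View pics/wprecrop.png

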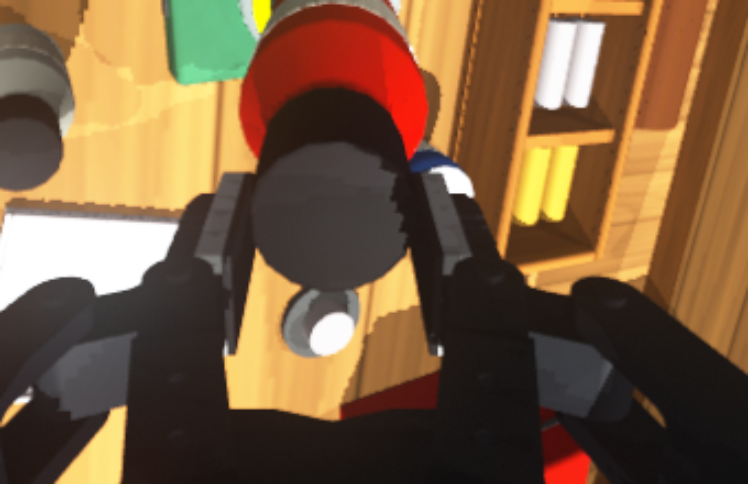

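The gripper holds the cap, and the bottle's axis agrees with the tool axis to about 0.2° and 1 mm. Now the press, guided by force.

```bash
cat > press.py <<'E'
from h import *
from bench import ctrl
PAD2=np.array([606.8,-12.2,151.3])
go=lambda s,v:ctrl.move_l(list(PAD2+N*(132+s)),v)
def F(k=5):
    o=[]
    for _ in range(k): ctrl.sleep(.02);o.append(np.array(ctrl.current_force())@N)
    return np.mean(o)
go(50,120);go(14,80);ctrl.sleep(.3);f0=F(10);print("base",f0);st(ctrl)
s=14;sc=None;f=0;L=[]
while s>-30:
    step=2 if sc is None or sc-s<14 else .5
    s-=step;go(s,20);ctrl.sleep(.08);f=F()-f0;L.append((s,round(f,1)))
    if sc is None and f>2: sc=s
    if f>14: break
print(L,"contact",sc);st(ctrl,"down")
t0=ctrl.current_t();H=[]
while ctrl.current_t()-t0<2.4 and f>14:
    ctrl.sleep(.1);H.append(round(F(3)-f0,1))
print("hold",H);st(ctrl)
E
python3 press.py
```

```text
base -4.494864651075309
 t 12.13 p [545.5 -19.1 283.7] F [ 0.14 -0.1  -4.78] M [-0.12  1.11  0.01] w 36.9
[(12, np.float64(0.1)), (10, np.float64(-0.1)), (8, np.float64(0.3)), (6, np.float64(0.0)), (4, np.float64(-0.2)), (2, np.float64(0.1)), (0, np.float64(1.2)), (-2, np.float64(3.0)), (-4, np.float64(3.8)), (-6, np.float64(4.8)), (-8, np.float64(6.0)), (-10, np.float64(6.0)), (-12, np.float64(7.0)), (-14, np.float64(7.8)), (-16, np.float64(8.8)), (-16.5, np.float64(8.3)), (-17.0, np.float64(8.9)), (-17.5, np.float64(9.1)), (-18.0, np.float64(9.3)), (-18.5, np.float64(9.3)), (-19.0, np.float64(9.8)), (-19.5, np.float64(12.4)), (-20.0, np.float64(14.9))] contact -2
down t 21.72 p [559.8 -17.5 253.3] F [-6.56 -1.57  8.27] M [-0.12  0.98 -0.06] w 37.1
hold [np.float64(14.9), np.float64(14.8), np.float64(15.3), np.float64(14.8), np.float64(14.6), np.float64(15.0), np.float64(14.9), np.float64(14.6), np.float64(15.0), np.float64(15.2), np.float64(14.9), np.float64(15.0), np.float64(14.7), np.float64(14.8), np.float64(14.6), np.float64(14.6)]
 t 24.12 p [559.8 -17.5 253.3] F [-5.76 -0.58  8.47] M [-0.07  0.99 -0.05] w 37.2
```

The force shows a clear knee at the stop, and about 15 N was held for 2.4 s. Next I'll retract, go over the pan, check uprightness and set the bottle down until contact.

```bash
cat > place.py <<'E'
from axis import *
from bench import ctrl
ctrl.move_l(list(PAD+N*(132+10)),60)
ctrl.move_l(list(PAD+N*(132+90)),150);st(ctrl,"off")
C=np.array([505.4,-287.5])
ctrl.move_to([*C,345],OD);ctrl.sleep(.2);st(ctrl,"over pan")
d=wrist(ctrl,"wpan");t=ctrl.current_tcp_pos();zz=-R.from_quat(ctrl.current_orientation()).as_matrix()[:,2]
x=fit([("wrist",d)],t,zz).get("wrist");print(zz.round(4))
im=d["image"];cv2.imwrite("pics/wpan_v.png",im[:,:,::-1])
E
python3 place.py
```

```text
off t 25.46 p [512.8 -22.9 351.4] F [ 0.37 -0.33 -5.58] M [-0.12  1.16 -0.  ] w 36.8
over pan t 26.68 p [ 505.6 -286.4  345. ] F [-0.21 -0.04 -4.52] M [ 0.03 -0.01  0.01] w 37.2
wrist 1075 base offset e1,e2 [-0.4  0.3] tilt deg [-0.21 -0.09] rms 0.26
both 1075 base offset e1,e2 [-0.4  0.3] tilt deg [-0.21 -0.09] rms 0.26
[-9.0e-04 -1.1e-03  1.0e+00]
```

View pics/wpan_v.png

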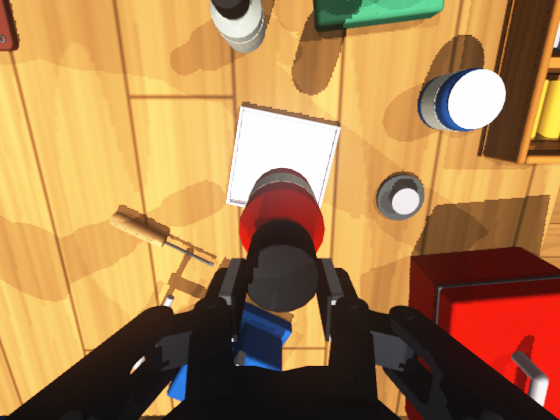

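The bottle is upright in the hand, at pixel (282,230), above the aluminium pan at (285,155), with free space around. I'll lower it.

```bash
python3 - <<'E'
from axis import *
from bench import ctrl
C=[505.4,-287.5]
ctrl.move_l([*C,160],150);ctrl.move_l([*C,145],50);ctrl.sleep(.3)
F=lambda k=4:np.mean([(ctrl.sleep(.02),ctrl.current_force()[2])[1] for _ in range(k)])
f0=F(8);z=145;L=[]
while z>125:
    z-=1;ctrl.move_l([*C,z],15);f=F()-f0;L.append((z,round(f,1)))
    if f>4: break
print(f0,L);ctrl.sleep(.3);print("settled",F()-f0);st(ctrl,"set")
ctrl.grip(75);ctrl.sleep(.2);st(ctrl,"open")
p=ctrl.current_tcp_pos();ctrl.move_l([*C,200],50);ctrl.move_l([*C,330],200);ctrl.move_to([440,-180,400],OD);ctrl.sleep(.3);st(ctrl,"clear")
wrist(ctrl,"wend");o=[]
for n in("scene","top"):
    d=ctrl.get_image(n);pickle.dump(d,open(n+"end.pkl","wb"))
    fit([(n,d)],np.array([505.4,-287.5,137]),np.array([0,0,1.]))
    o.append(d["image"])
w=cv2.imread("pics/wend.png")
cv2.imwrite("pics/end.png",np.hstack([cv2.resize(i,(400,300))[:,:,::-1] if k<1 else cv2.resize(w,(400,300)) for k,i in enumerate(o)]))
a,b=pickle.load(open("top.pkl","rb"))["image"],o[1];cv2.imwrite("pics/topend.png",b[:,:,::-1])
E
```

```text
-5.017500092209499 [(144, np.float64(-0.2)), (143, np.float64(-0.2)), (142, np.float64(-0.0)), (141, np.float64(0.3)), (140, np.float64(-0.3)), (139, np.float64(-0.2)), (138, np.float64(1.4)), (137, np.float64(11.0))]
settled 10.431792146170892
set t 31.9 p [ 506.1 -287.8  137.9] F [-0.45 -0.13  5.19] M [ 0.18  0.32 -0.05] w 37.0
open t 32.56 p [ 505.4 -287.5  137. ] F [-0.88 -0.1   0.09] M [ 0.01 -0.02  0.01] w 74.7
clear t 35.7 p [ 440.  -180.7  399.4] F [-0.46  1.12 -0.29] M [ 0.02  0.03 -0.02] w 74.8
scene 292 base offset e1,e2 [-0.4  3.5] tilt deg [-1.12 -0.72] rms 1.97
both 292 base offset e1,e2 [-0.4  3.5] tilt deg [-1.12 -0.72] rms 1.97
top few 0
both few 0
```

View pics/end.png

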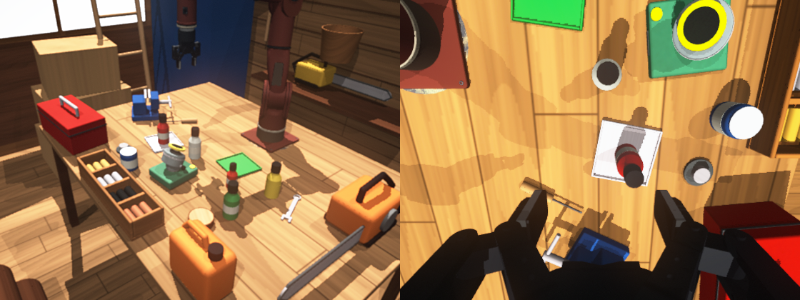

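The red bottle stands upright in the aluminium pan, at about (630,158) in the composite. The pad has sprung back, the bystanders are in place and the gripper is clear.

```bash
python3 -c "
from bench import ctrl
ctrl.finish_job();print(ctrl.current_t())"
```

```text
the job is handed in; nothing more can be done
the job is handed in; nothing more can be done
```

I pressed the red bottle onto the mixer pad, stood it in the aluminium pan, let go and handed the job in. The clock read about 36 s of the 59 s allowed.

- **Press:** I gripped the large banded red bottle by its cap. Its axis was within about 0.2° and 1 mm of the tool's. The force rose steadily to about 10 N, then sharply at the stop after about 19 mm of travel. I held it there at about 15 N for 2.4 s.
- **Placing:** I lowered the still-held bottle until it touched the pan floor, with about 10 N of contact force at most. Then I opened the gripper and moved clear.
- **Last checks:** The pictures after release show the bottle standing in the pan, the pad released and the other things apparently where they were.

**Checks that failed or disagreed:**
- **Grip width:** it read 37 mm on the 40 mm cap. I did not find out why, but the bottle's axis was still straight in the hand after the press.
- **Final axis check:** the fixed-camera fit from the scene view was coarse, about 1° of tilt and 3.5 mm of offset at a 2 mm residual. The top view gave no usable points. The near check, made just before lowering, showed about 0.2° of tilt.

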